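# Clamp a specimen block in the viewing rail

## Robot

A 7-joint arm with a two-finger parallel gripper is mounted at the origin on the work surface. World frame = base frame: x ahead of the robot, y to its left, z up, the work surface at z = 0. Lengths are in m, angles in rad, forces in N, time in s.
With the tool pointing down it reaches from about 0.4 to 0.85 m from the base axis. Payload 10.4 kg.
Tool frame: the origin (TCP) lies on the centre line of the jaws, within the pads' length; the fingertips stand 22 mm ahead of it and the grasp point (between the pads) lies 3 mm ahead of it; z points along the fingers, y is the line along which they close (so a half turn about z gives the same grasp; the last joint's range is limited). The gripper opens to 85 mm and grips with 20 to 120 N. Pads are 22 mm wide; open, the fingers measure 114 mm over their backs; the gripper's body (76 mm by 85 mm) begins 54 mm behind the grasp point. The pads swing forward as they close: fully open they stand 13 mm farther back than shut.
Start: joints at [-1.356, 0.332, -0.065, 1.46, 0.022, 1.35, -0.088], TCP at [0.147, 0.607, 0.253] pointing down, gripper open.
Joint ranges: [-2.6, 2.6], [-0.5, 2.12], [-1.47, 1.34], [0.16, 2.42], [-1.27, 4.41], [0.06, 2.06], [-2.6, 2.6]. Speed limits (rad/s): [2.22, 2.22, 2.79, 2.79, 3.14, 3.14, 3.14].

## Interface

Orientations are given as a rotation vector (axis times angle).
In Python, from bench import arm gives the robot as it stands.
- The arm moves only by the shell command python3 -m crank 'ROWS'. ROWS is JSON, a list that holds one entry, the list of rows, each a list of 7 numbers: the shift along the tool's x, y, z in units of 30 mm (1.0 is 30 mm), then the turn, a rotation vector about the tool's x, y, z in degrees, then the opening, from 0 (shut) to 1 (fully open). A call has 1 to 12 rows; each row is the pose to reach, as a shift and turn from the pose commanded when the call began, along the tool's axes at that moment; what a row does not reach only later rows make up. A row lasts 1/10 s, in which the tool goes at most 50 mm and 8.59 degrees, less where a joint would pass 70% of its speed; a pose out of reach is approached as far as the arm can. A call with a gripper value outside its range is refused whole. The fingers move at their own pace and stop on an object; the grip force is fixed at half the most. Time passes only in rows, so rows that repeat a pose let the fingers close. It gives the time, the measured TCP pose, the force, the opening and the grip force at its end, in the units of the state.
- arm.get_obs(): the state, without advancing time (a new reading comes with each control period).
- arm.get_image(name): name is "scene" or "top"; returns a dict with "pixels" (384x512x3 uint8, red, green, blue), "K" (3x3 intrinsics, pixels), "rvec" (rotation vector, rad) and "tvec" (3), from world to camera coordinates, as OpenCV has them. Camera axes: x right, y down, z forward; pixel columns grow to the right and rows downward; lengths in m; the calibration is good to about 2 mm. A picture is of the moment at which its call begins. There is no depth.
- arm.sign_off(): hands the job in; it is judged then, once.
Trained networks look in the newest picture that a camera, given by its name, has taken for a name from the list of things; names that differ only in an ending like _2 or _b are one class to them, and where a whole thing is asked for, a point or a joint stands for the part that bears it (a point fixed in the world has none). Each returns a list of dicts, best first, with "score" (0 to 1); they miss things now and then, are a little off and sometimes report something else, mostly with a low value. They report only what shows in the picture. A call takes as long as a camera call. They do not tell look-alikes from the thing itself.
- arm.regions_of(camera, thing): "mask" (384x512 bool, what is visible of it).
- arm.tip_of(camera, thing): "location" ([x, y, z] in m, in the coordinates of the camera as it stood for that picture, good to about 4 mm: a listed point, or the origin of a listed thing).
The state is a dict: "clock": time; "qpos": joint angles; "joint_velocities": joint speeds; "joint_efforts": joint torques, N m; "ee_pos": TCP position; "eef_rot": TCP orientation; "ft_force": force on the tool from outside, world axes, zero at the start; "ft_torque": the same for the moment, N m; "opening": opening from 0.0 (shut) to 1.0 (fully open); "grasp_force": force on a finger pad.
Only numpy, scipy, OpenCV 4.12 (cv2) and the standard library are available. Lean on these libraries where they do the work, as an engineer would, in place of code of your own. Each camera call takes 0.05 s, during which the arm holds its last target. There are 200 camera calls.

## Task

Lay the amber specimen block lengthwise on the white pad of the viewing rail, then bring the blue sliding stop up so that the block sits snug and flat between it and the fixed end stop. Then flip the red cam lever all the way down to clamp the stop there; leave the green block, the jar and the carton alone.

Things in the scene. Friction and masses are not known exactly. Their poses are not given: they have to be found in the camera images.
- rail: Viewing rail, screwed down: black bed plate 170 x 360 mm, 20 mm thick. Origin: centre of its underside, on the table; y runs along the rail, x across it (away from the robot), z up. Along the far side an aluminium bar, x +40 to +70 mm, top at z = 60 mm, on which the blue sliding stop rides.
- pad (a point): Centre of the white pad on the bed, level with the bed's top: rail x = -30, y = +75, z = 20 mm. The pad is 70 mm wide (x) and 110 mm long (y) and ends at the fixed end stop.
- end_stop (a point): Middle of the inner face (looks to rail -y) of the fixed end stop, a dark steel block on the bed: rail x = -30, y = +130, z = 40 mm. It spans x -70 to +30 mm and rises 40 mm above the bed.
- stop_face (a point): Middle of the sliding stop's face (looks to rail +y): rail x = -30, z = 42 mm; moves along y only. It is on a blue arm 18 mm thick (behind the face, to -y), x +37 to -68, z 25 to 59 mm, which can be pushed from behind. Its saddle on the bar spans x +29 to +81, top z = 89 mm, and reaches 56 mm behind the face.
- carriage (a joint): Travel of the sliding stop along the rail's +y, m; at 0 its face is at rail y = -110 mm, at 0.2 at y = +90 mm. Drag 1.5 N while the lever is up; when the lever is down the cam holds it against about 20 N. It stays where it is left.
- lever_pivot (a point): Hinge of the red cam lever, in a slot of the saddle: rail x = +55, z = 77 mm, 28 mm behind the stop's face (-y). The hinge axis is the rail's y.
- lever_tip (a point): Outer end of the red cam lever, 112 mm from its hinge. The lever is 9 mm thick and 13 mm wide to 70 mm from the hinge, then a paddle 11 mm thick (in the direction of swing) and 26 mm wide (along rail y) to the end.
- lever (a joint): Angle of the cam lever, rad: 0 upright (stop free), swings over to the rail's +x (away from the robot) and down; 1.55 is fully down against its limit, lying level (stop clamped). From about 0.85 on the cam bites: up to some 10 N at the paddle; it stays where it is left.
- amber_center (a point): Centre (half-way up) of the loose amber-orange specimen block with a black base: 50 mm (its x) by 90 mm (its y) by 40 mm high, 0.15 to 0.3 kg, lying flat; a dark insect shape on its top. Starts left or right of the rail.
- green_center (a point): Centre of the other specimen block, green, same shape and size, loose. To be left alone.
- jar_center (a point): Centre of a loose jar with a yellow cap, 60 mm across, 85 mm high, standing behind the rail. To be left alone.
- carton_center (a point): Centre of a loose small white carton with yellow and orange bands, 60 x 100 x 45 mm high, behind the rail. To be left alone.
Mind the look-alikes: they are no part of the job. Of the things that look like the part that bears amber_center, take the one that is nearest to the robot's base at the start.

How it is judged:
By the outcome, as a careful person would: the job done as asked, in the order asked, and still so for the second after the job is handed in, with the robot touching nothing.
It also fails if it takes over 66 s, if anything falls off the work surface, if the arm or the gripper's body presses on something with over 40 N, if the wrist force passes 120 N, or if a joint passes its speed limit or range.

## Working session

There is one attempt and no reset: what is moved stays moved. The work goes in short steps, Python scripts to look and compute and a shell command to move; the robot and the scene stay as the last step left them, time stands still between calls to the robot, and variables do not carry over. Pictures are saved under pics/ and viewed, at most 10 in all, crops included, and the job is handed in when it is done.

```bash
ls; mkdir -p pics; cat > h.py <<'E'
from bench import arm
import numpy as np, cv2
from scipy.spatial.transform import Rotation as R
def img(cam,fn=None):
    d=arm.get_image(cam)
    if fn: cv2.imwrite('pics/'+fn,d['pixels'][:,:,::-1])
    return d
def loc(d,cam,thing):
    Rm=R.from_rotvec(np.ravel(d['rvec'])).as_matrix(); t=np.ravel(d['tvec'])
    return [(round(r['score'],2),np.round(Rm.T@(np.array(r['location'])-t),4)) for r in arm.tip_of(cam,thing)]
E
python3 - <<'E'
from h import *
for c in ['scene','top']:
    d=img(c,c+'1.png')
    for t in ['rail','pad','end_stop','stop_face','lever_pivot','lever_tip','amber_center','green_center','jar_center','carton_center']:
        print(c,t,loc(d,c,t)[:3])
o=arm.get_obs();print(o)
E
```

```text
pics
scene rail [(0.81, array([ 0.5233,  0.0111, -0.0013])), (0.26, array([ 0.7495, -0.1284,  0.0201]))]
scene pad [(0.64, array([0.489 , 0.0825, 0.0219])), (0.56, array([ 0.7488, -0.1276,  0.021 ]))]
scene end_stop [(0.86, array([0.4883, 0.1361, 0.0402]))]
scene stop_face [(0.8, array([ 0.5016, -0.0673,  0.0443])), (0.45, array([0.5222, 0.0119, 0.0028]))]
scene lever_pivot [(0.75, array([ 0.5924, -0.0908,  0.0785]))]
scene lever_tip [(0.66, array([ 0.6268, -0.0884,  0.1846]))]
scene amber_center [(0.78, array([0.3876, 0.588 , 0.0224])), (0.68, array([0.5438, 0.3079, 0.0276])), (0.67, array([ 0.5905, -0.0913,  0.0809]))]
scene green_center [(0.87, array([ 0.4969, -0.3384,  0.0186]))]
scene jar_center [(0.79, array([0.7526, 0.1248, 0.0463]))]
scene carton_center [(0.87, array([ 0.7495, -0.1292,  0.0215]))]
top rail [(0.82, array([ 0.5254,  0.0079, -0.0032]))]
top pad [(0.67, array([0.4934, 0.081 , 0.0158]))]
top end_stop [(0.87, array([0.4897, 0.1345, 0.0399]))]
top stop_face [(0.92, array([ 0.5013, -0.0651,  0.0394])), (0.29, array([ 0.4946, -0.3385,  0.02  ]))]
top lever_pivot [(0.6
[... 469 characters left out ...]
k': 1.1, 'qpos': array([-1.35562729,  0.33219721, -0.06469285,  1.46008109,  0.02160335,
        1.34989142, -0.08847931]), 'joint_velocities': array([ 0.00168707, -0.00085348,  0.00108547,  0.0005267 , -0.00082114,
       -0.0003257 , -0.00010121]), 'joint_efforts': array([-6.67335371e-04, -6.25263762e+01,  4.85406700e-02, -3.91811657e+01,
        1.64198235e-02,  2.10801787e-03, -1.07398353e-05]), 'ee_pos': array([0.14720362, 0.60744853, 0.25334829]), 'eef_rot': array([-3.72580010e-01, -3.11941907e+00, -1.85355062e-04]), 'ft_force': array([ 0.40966141, -0.57858026,  0.18314245]), 'ft_torque': array([-0.02156851,  0.01385144,  0.03098932]), 'grasp_force': 0.0, 'opening': 0.9990005460152452}
```

View pics/scene1.png

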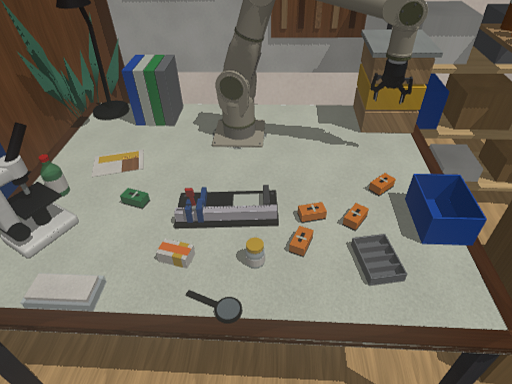

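View pics/top1.png

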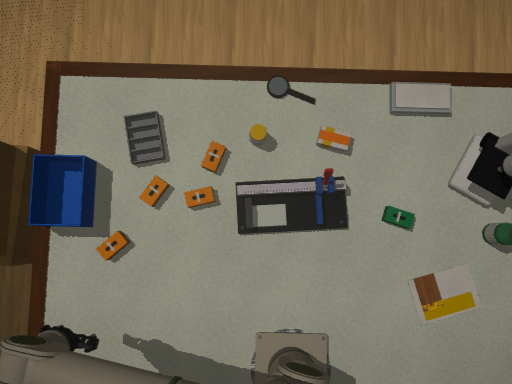

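The scene picture shows the rail at (227,208) and four amber look-alikes at (312,211), (301,240), (355,216) and (382,183). In the top picture they are at (200,197), (213,156), (154,191) and (112,245). By the calibrated positions, the nearest to the base is the one at about (0.545, 0.305), top pixel (200,197).

```bash
cat >> h.py <<'E'
def ray(d,uv,z):
    Rm=R.from_rotvec(np.ravel(d['rvec'])).as_matrix(); t=np.ravel(d['tvec'])
    uv=np.asarray(uv,float).reshape(-1,2); r=np.c_[uv,np.ones(len(uv))]@np.linalg.inv(d['K']).T@Rm; c=-Rm.T@t
    return c+r*((z-c[2])/r[:,2])[:,None]
def orange(d,near,rad=0.08):
    hsv=cv2.cvtColor(d['pixels'],cv2.COLOR_RGB2HSV)
    m=cv2.inRange(hsv,(5,150,120),(22,255,255)); m=cv2.morphologyEx(m,cv2.MORPH_CLOSE,np.ones((5,5)))
    for c in cv2.findContours(m,cv2.RETR_EXTERNAL,cv2.CHAIN_APPROX_NONE)[0]:
        p=ray(d,c[:,0],0.04)[:,:2]
        if len(c)>20 and np.hypot(*(p.mean(0)-near))<rad:
            (x,y),(w,h),a=cv2.minAreaRect((p*1000).astype(np.float32)); 
            print('rect c',round(x,1),round(y,1),'size',round(w,1),round(h,1),'ang',round(a,1),'mean',p.mean(0).round(4))
E
python3 - <<'E'
from h import *
for c in ['top','scene']:
    d=img(c); orange(d,[.545,.305]); print([l for l in loc(d,c,'amber_center') if abs(l[1][1]-.3)<.06])
# rail fit
P=np.array([[0,0],[0,0],[-30,75],[-30,75],[-30,130],[-30,130]])/1000.
Q=np.array([[.5233,.0111],[.5254,.0079],[.489,.0825],[.4934,.081],[.4883,.1361],[.4897,.1345]])
# bar y-direction via white bar edges skipped; use stop_face & pivot cross coordinate through free carriage s
from scipy.optimize import least_squares
S=np.array([[.5016,-.0673],[.5013,-.0651]]);V=np.array([[.5924,-.0908],[.591,-.0898]])
def f(q):
    x,y,a,s=q;c,n=np.cos(a),np.sin(a);T=lambda p:np.array(p)@np.array([[c,n],[-n,c]])+[x,y]
    return np.r_[(T(P)-Q).ravel(),(T([[-.03,s]]*2)-S).ravel(),(T([[.055,s-.028]]*2)-V).ravel()]
r=least_squares(f,[.52,.01,.06,-.07]);print(r.x,np.degrees(r.x[2]),np.abs(r.fun).max())
E
```

```text
rect c 546.9 309.8 size 47.9 88.5 ang 14.8 mean [0.5468 0.3099]
[(0.67, array([0.5494, 0.3114, 0.0211])), (0.64, array([0.681 , 0.2749, 0.0202]))]
rect c 562.4 311.2 size 76.7 93.8 ang 13.9 mean [0.5621 0.3091]
[(0.58, array([0.6788, 0.2679, 0.0229]))]
[ 0.52692869  0.00882658  0.07141385 -0.07425645] 4.091712000158923 0.003628686653863955
```

```bash
cat >> h.py <<'E'
RX,RY,RA=.5269,.0088,np.radians(4.09)
def rail(x,y,z):
    x,y=x/1000,y/1000; return RX+x*np.cos(RA)-y*np.sin(RA),RY+x*np.sin(RA)+y*np.cos(RA),z/1000
def toolin(p):
    dx,dy=p[0]-RX,p[1]-RY; return (dx*np.cos(RA)+dy*np.sin(RA))*1000,(-dx*np.sin(RA)+dy*np.cos(RA))*1000,p[2]*1000
def goto(p,head,o=None):
    "row from now to TCP at p, tool down, tool y heading head deg"
    o=o or arm.get_obs(); M=R.from_rotvec(o['eef_rot']); h=np.radians(head)
    y=np.array([np.cos(h),np.sin(h),0]); z=np.array([0,0,-1.]); T=R.from_matrix(np.c_[np.cross(y,z),y,z])
    print(p,(M.inv().apply(np.array(p)-o['ee_pos'])/.03).round(2),np.degrees((M.inv()*T).as_rotvec()).round(1))
E
python3 - <<'E'
from h import *
goto((.547,.310,.14),14.8); goto((.547,.310,.025),14.8)
E
```

```text
(0.547, 0.31, 0.14) [-15.29  -6.5    3.78] [ 0.  -0.  61.6]
(0.547, 0.31, 0.025) [-15.29  -6.5    7.61] [ 0.  -0.  61.6]
```

```bash
python3 -m crank '[[[-3,-1.3,0.8,0,0,12,1],[-6,-2.6,1.6,0,0,24,1],[-9,-3.9,2.4,0,0,36,1],[-12,-5.2,3.2,0,0,48,1],[-15.29,-6.5,3.78,0,0,61.6,1],[-15.29,-6.5,3.78,0,0,61.6,1],[-15.29,-6.5,3.78,0,0,61.6,1],[-15.29,-6.5,3.78,0,0,61.6,1],[-15.29,-6.5,3.78,0,0,61.6,1],[-15.29,-6.5,3.78,0,0,61.6,1],[-15.29,-6.5,3.78,0,0,61.6,1],[-15.29,-6.5,3.78,0,0,61.6,1]]]'; python3 - <<'E'
from h import *
d=img('top','top2.png'); orange(d,[.547,.31])
goto((.547,.310,.025),14.8)
E
```

```text
clock: 2.5
ee_pos: [0.5487, 0.3073, 0.1392]
eef_rot: [1.922, 2.484, -0.002]
ft_force: [0.2, -0.1, -0.2]
opening: 0.995
grasp_force: 0.0
(0.547, 0.31, 0.025) [0.01 0.   3.82] [-0.   0.  -0.1]
```

```bash
python3 -m crank '[[[0,0,1.3,0,0,0,1],[0,0,2.6,0,0,0,1],[0,0,3.4,0,0,0,1],[0,0,3.82,0,0,0,1],[0,0,3.82,0,0,0,1],[0,0,3.82,0,0,0,0.4],[0,0,3.82,0,0,0,0.4],[0,0,3.82,0,0,0,0.4],[0,0,3.82,0,0,0,0.4],[0,0,3.82,0,0,0,0.4],[0,0,3.82,0,0,0,0.4]]]'; python3 - <<'E'
from h import *
goto((.547,.310,.12),14.8); goto(rail(-30,82,120),4.09)
E
```

```text
clock: 3.65
ee_pos: [0.5479, 0.3106, 0.0272]
eef_rot: [1.917, 2.488, 0.004]
ft_force: [-1.3, -0.7, 6.9]
opening: 0.577
grasp_force: 63.5
(0.547, 0.31, 0.12) [-0.01 -0.03 -3.09] [ 0.1 -0.1 -0. ]
(np.float64(0.4911278873351497), np.float64(0.0884514654949503), 0.12) [-6.67 -3.71 -3.11] [ 0.1 -0.1 10.7]
```

```bash
python3 -m crank '[[[0,0,-1,0,0,0,0.4],[0,0,-2,0,0,0,0.4],[0,0,-3.2,0,0,0,0.4],[-1.6,-0.9,-3.2,0,0,3,0.4],[-3.2,-1.8,-3.2,0,0,6,0.4],[-4.8,-2.6,-3.2,0,0,9,0.4],[-6.6,-3.7,-3.2,0,0,10.7,0.4],[-6.6,-3.7,-3.2,0,0,10.7,0.4],[-6.6,-3.7,-3.2,0,0,10.7,0.4],[-6.6,-3.7,-3.2,0,0,10.7,0.4],[-6.6,-3.7,-3.2,0,0,10.7,0.4]]]'; python3 - <<'E'
from h import *
d=img('scene','s3.png'); cv2.imwrite('pics/s3c.png',cv2.resize(d['pixels'][130:270,150:330,::-1],None,fx=4,fy=4))
goto(rail(-30,79,60),4.09); goto(rail(-30,79,47),4.09)
o=arm.get_obs();print(o['opening'],o['grasp_force'],toolin(o['ee_pos']))
E
```

```text
clock: 4.75
ee_pos: [0.4905, 0.0914, 0.1216]
eef_rot: [-2.139, -2.301, -0.001]
ft_force: [-0.4, 0.1, -2.9]
opening: 0.578
grasp_force: 63.5
(np.float64(0.49134185740611086), np.float64(0.085459105755759), 0.06) [-0.2   0.01  2.05] [ 0.  -0.   0.1]
(np.float64(0.49134185740611086), np.float64(0.085459105755759), 0.047) [-0.2   0.01  2.48] [ 0.  -0.   0.1]
0.5763270199185899 63.49315166473389 (np.float64(-30.39514226289926), np.float64(85.0207877649475), np.float64(121.49521934556839))
```

View pics/s3c.png

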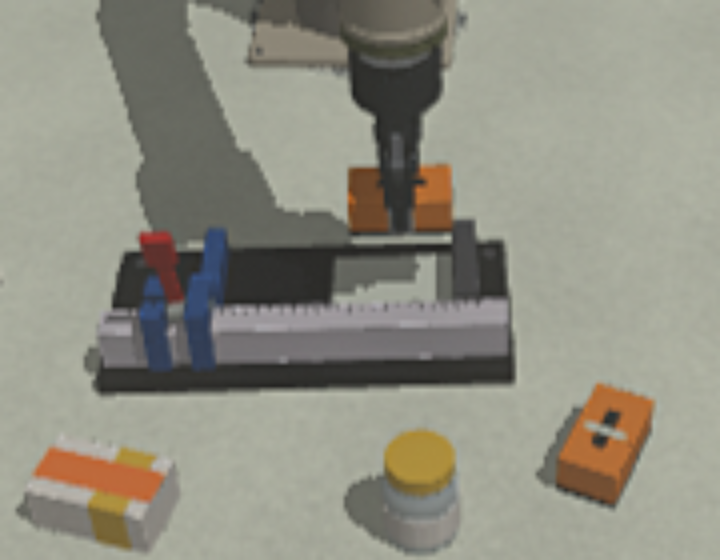

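The crop shows the amber block at (400,200) held level above the white pad at (390,270), with the end stop at (465,260). I'll lower it with a small gap to the end stop.

```bash
python3 -m crank '[[[-0.2,0,0.5,0,0,0,0.4],[-0.2,0,1.2,0,0,0,0.4],[-0.2,0,1.8,0,0,0,0.4],[-0.2,0,2.2,0,0,0,0.4],[-0.2,0,2.4,0,0,0,0.4],[-0.2,0,2.45,0,0,0,0.4],[-0.2,0,2.45,0,0,0,0.4]]]'; python3 - <<'E'
from h import *
d=img('scene','s4.png'); cv2.imwrite('pics/s4c.png',cv2.resize(d['pixels'][160:240,170:300,::-1],None,fx=6,fy=6))
o=arm.get_obs();print(o['ft_force'],toolin(o['ee_pos']))
E
```

```text
clock: 5.5
ee_pos: [0.491, 0.0844, 0.0481]
eef_rot: [2.141, 2.299, 0.001]
ft_force: [-0.0, 0.5, -2.4]
opening: 0.574
grasp_force: 63.5
[-0.09332244  0.06560433 -2.09326359] (np.float64(-30.287745692639355), np.float64(77.94215467396924), np.float64(48.370731662615185))
```

View pics/s4c.png

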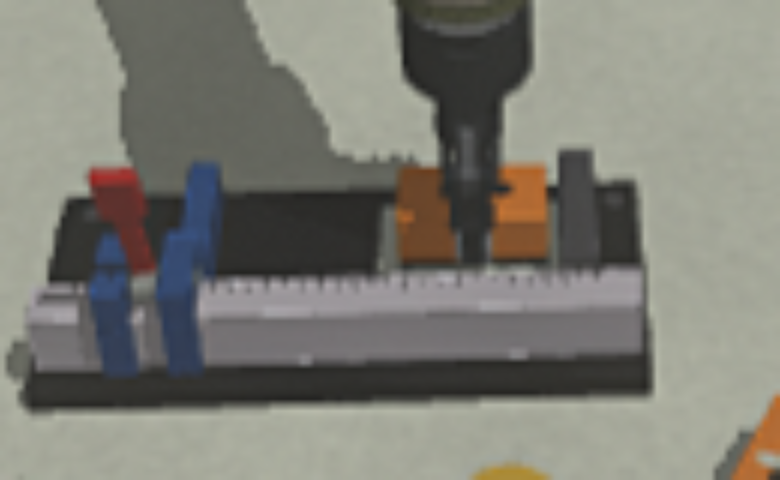

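The block at (472,215) is just above the pad, with a gap of roughly 7 mm to the end stop at (575,205).

```bash
python3 -m crank '[[[0.12,0,0.03,0,0,0,0.4],[0.12,0,0.06,0,0,0,0.4],[0.12,0,0.06,0,0,0,0.4]]]'
```

```text
clock: 5.85
ee_pos: [0.4908, 0.0886, 0.0471]
eef_rot: [-2.14, -2.299, -0.003]
ft_force: [-3.6, 1.0, 8.4]
opening: 0.576
grasp_force: 64.6
```

```bash
python3 -m crank '[[[0,0,0,0,0,0,0.85],[0,0,0,0,0,0,0.85],[0,0,0,0,0,0,0.85],[0,0,-1.2,0,0,0,0.85],[0,0,-2.5,0,0,0,0.85],[0,0,-3.8,0,0,0,0.5],[-1.6,-0.2,-3.8,0,0,0,0],[-3.2,-0.3,-3.8,0,0,0,0],[-4.8,-0.3,-3.8,0,0,0,0],[-6.4,-0.3,-3.8,0,0,0,0],[-6.8,-0.3,-3.8,0,0,0,0],[-6.8,-0.3,-3.8,0,0,0,0]]]'; python3 - <<'E'
from h import *
for c in ['top','scene']:
  d=img(c,c+'5.png'); print(c,loc(d,c,'stop_face')[:1],loc(d,c,'amber_center')[:3],[toolin(l[1]) for l in loc(d,c,'stop_face')[:1]])
  orange(d,[.491,.09])
o=arm.get_obs();print(toolin(o['ee_pos']))
goto(rail(-40,-120,56),4.09)
cv2.imwrite('pics/t5c.png',cv2.resize(img('top')['pixels'][160:260,220:370,::-1],None,fx=5,fy=5))
E
```

```text
clock: 7.05
ee_pos: [0.4957, -0.1188, 0.1601]
eef_rot: [2.146, 2.294, -0.001]
ft_force: [0.2, 0.9, 0.4]
opening: 0.003
grasp_force: 0.0
top [(0.57, array([ 0.5023, -0.0622,  0.0383]))] [(0.82, array([0.378 , 0.5863, 0.0174])), (0.77, array([0.6843, 0.2728, 0.0189])), (0.67, array([0.4909, 0.0878, 0.0421]))] [(np.float64(-29.601308207448607), np.float64(-69.06462591231228), np.float64(38.3))]
rect c 492.1 87.7 size 49.2 90.1 ang 4.1 mean [0.4921 0.0882]
scene [(0.61, array([ 0.5031, -0.0694,  0.0465]))] [(0.95, array([0.5611, 0.4645, 0.0145])), (0.64, array([0.4879, 0.0884, 0.0455])), (0.63, array([0.3827, 0.5864, 0.0218]))] [(np.float64(-29.316873780637625), np.float64(-76.303347971961), np.float64(46.5))]
rect c 486.6 89.1 size 82.6 90.9 ang 2.0 mean [0.4833 0.0876]
(np.float64(-39.63398532445059), np.float64(-121.70181684579696), np.float64(159.96406819576603))
(np.float64(0.4955606729825615), np.float64(-0.11374732384713282), 0.056) [ 0.06 -0.01  3.47] [ 0.  -0.   0.1]
```

View pics/t5c.png

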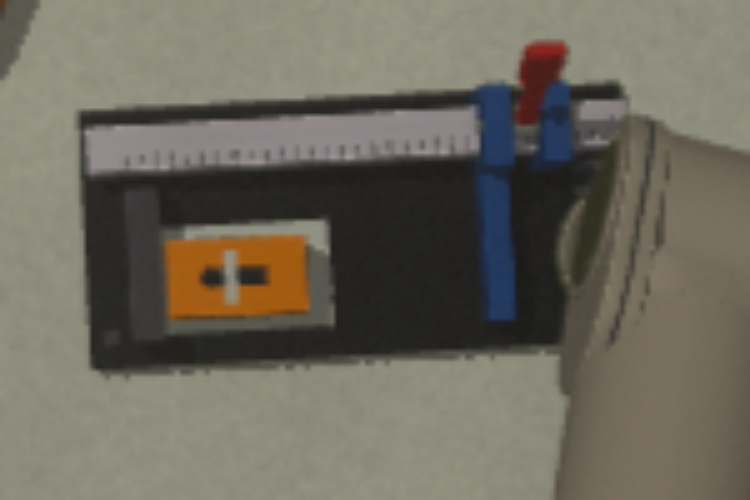

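The top crop shows the block at (237,277) lying aligned on the pad, almost touching the end stop at (145,262). The blue arm is at (497,240), and the gripper is behind it. Next I'll descend and push.

```bash
python3 -m crank '[[[0,0,1.3,0,0,0,0],[0,0,2.6,0,0,0,0],[0,0,3.47,0,0,0,0],[0,0,3.47,0,0,0,0],[0.5,0,3.47,0,0,0,0],[1,0,3.47,0,0,0,0],[1.6,0,3.47,0,0,0,0],[2.2,0,3.47,0,0,0,0],[2.8,0,3.47,0,0,0,0],[3.4,0,3.47,0,0,0,0],[3.8,0,3.47,0,0,0,0],[3.8,0,3.47,0,0,0,0]]]'; python3 - <<'E'
from h import *
d=img('top'); print([toolin(l[1]) for l in loc(d,'top','stop_face')[:1]])
o=arm.get_obs();print(o['ft_force'],toolin(o['ee_pos']))
E
```

```text
clock: 8.7
ee_pos: [0.4886, -0.0009, 0.057]
eef_rot: [2.138, 2.301, 0.003]
ft_force: [-0.3, -0.4, -0.1]
opening: -0.003
grasp_force: 0.0
[(np.float64(-29.258679544801034), np.float64(32.46951911092376), np.float64(41.5))]
[0.32840769 0.26310636 0.43189679] (np.float64(-39.20798327801374), np.float64(-8.851784991853844), np.float64(56.60805122497385))
```

```bash
python3 -m crank '[[[0.1,0,0,0,0,0,0],[0.2,0,0,0,0,0,0],[0.3,0,0,0,0,0,0],[0.4,0,0,0,0,0,0]]]';python3 -m crank '[[[0.05,0,0,0,0,0,0],[0.1,0,0,0,0,0,0]]]';python3 -m crank '[[[0.05,0,0,0,0,0,0],[0.1,0,0,0,0,0,0]]]'
```

```text
clock: 9.2
ee_pos: [0.4871, 0.0091, 0.0559]
eef_rot: [2.142, 2.298, -0.0]
ft_force: [-0.4, -1.7, 1.4]
opening: 0.002
grasp_force: 0.8
clock: 9.4
ee_pos: [0.4868, 0.0123, 0.0559]
eef_rot: [2.141, 2.299, 0.0]
ft_force: [0.3, -1.7, 1.4]
opening: 0.0
grasp_force: 0.8
clock: 9.6
ee_pos: [0.4866, 0.0151, 0.0559]
eef_rot: [2.141, 2.299, -0.0]
ft_force: [0.2, -3.6, 0.8]
opening: -0.001
grasp_force: 1.6
```

```bash
for i in 1 ; do python3 -m crank '[[[0.05,0,0,0,0,0,0],[0.1,0,0,0,0,0,0]]]';python3 -m crank '[[[0.05,0,0,0,0,0,0],[0.08,0,0,0,0,0,0]]]'; done
```

```text
clock: 9.8
ee_pos: [0.4865, 0.0162, 0.0559]
eef_rot: [2.141, 2.296, -0.002]
ft_force: [1.8, -15.8, 1.8]
opening: -0.004
grasp_force: 7.7
clock: 10.0
ee_pos: [0.4864, 0.0162, 0.0559]
eef_rot: [2.142, 2.293, -0.005]
ft_force: [2.0, -22.1, 2.2]
opening: 0.004
grasp_force: 11.2
```

```bash
python3 -m crank '[[[-0.3,0,0,0,0,0,0],[-0.9,0,0,0,0,0,0],[-0.9,0,-1.6,0,0,0,0],[-0.9,0,-3.2,0,0,0,0],[-0.9,0,-4.8,0,0,0,0],[-0.9,0,-5,0,0,0,0],[-0.9,0,-5,0,0,0,0]]]'; python3 - <<'E'
from h import *
for c in ['top','scene']:
  d=img(c,c+'6.png')
  for t in ['stop_face','lever_pivot','lever_tip']: print(c,t,[np.round(toolin(l[1]),1) for l in loc(d,c,t)[:1]])
  if c=='scene': cv2.imwrite('pics/s6c.png',cv2.resize(d['pixels'][140:240,160:300,::-1],None,fx=5,fy=5))
o=arm.get_obs();print(o['ft_force'],toolin(o['ee_pos']))
goto(rail(40,12,190),4.09)
E
```

```text
clock: 10.7
ee_pos: [0.4887, -0.0056, 0.2071]
eef_rot: [2.14, 2.3, 0.005]
ft_force: [-0.3, 0.5, -0.6]
opening: 0.004
grasp_force: 0.0
top stop_face [array([-29.6,  42.5,  43. ])]
top lever_pivot [array([56.9, 13.4, 78.3])]
top lever_tip [array([ 91.8,  12.4, 181.5])]
scene stop_face [array([-29.3,  40.7,  45.6])]
scene lever_pivot [array([56.7, 13.9, 78.7])]
scene lever_tip [array([ 92.6,  10.6, 185.5])]
[-0.34499566  0.41308166  0.65389137] (np.float64(-40.18337931995298), np.float64(-12.321495629054887), np.float64(205.0569422280328))
(np.float64(0.5659422495720392), np.float64(0.023622373236246837), 0.19) [0.81 2.67 0.5 ] [-0.1  0.  -0. ]
```

View pics/s6c.png

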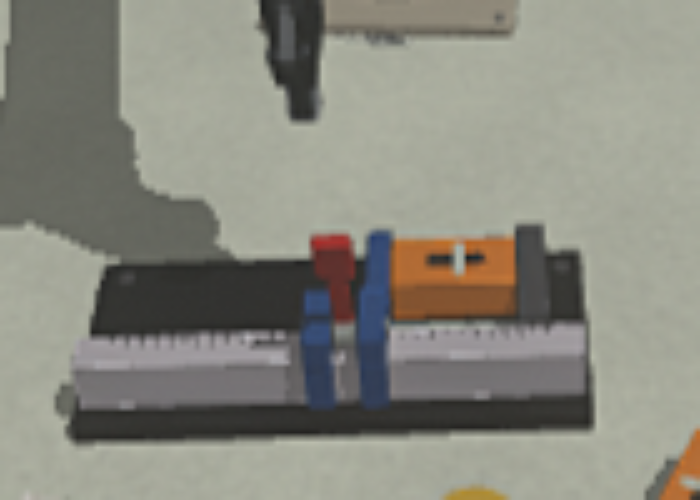

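The crop shows the block at (455,275) snug between the blue arm at (380,270) and the end stop at (530,270), and the red lever at (335,275) still up. Now the lever.

```bash
python3 -m crank '[[[0.4,0.8,0.2,0,0,0,0],[0.81,1.8,0.5,0,0,0,0],[0.81,2.67,0.5,0,0,0,0],[0.81,2.67,0.5,0,0,0,0]]]'; python3 -m crank '[[[0,0.5,0.1,0,0,0,0],[0,0.87,0.12,0,0,0,0],[0,1.27,0.27,0,0,0,0],[0,1.67,0.45,0,0,0,0],[0,1.97,0.67,0,0,0,0],[0,2.27,0.92,0,0,0,0],[0,2.27,0.92,0,0,0,0]]]';  python3 - <<'E'
from h import *
d=img('scene','s7.png')
for t in ['lever_tip']: print(t,[np.round(toolin(l[1]),1) for l in loc(d,'scene',t)[:1]])
o=arm.get_obs();print(o['ft_force'],toolin(o['ee_pos']))
cv2.imwrite('pics/s7c.png',cv2.resize(d['pixels'][140:240,160:300,::-1],None,fx=5,fy=5))
E
```

```text
clock: 11.5
ee_pos: [0.568, 0.0245, 0.1896]
eef_rot: [2.139, 2.3, -0.003]
ft_force: [-0.8, -0.6, -0.8]
opening: -0.001
grasp_force: 0.0
clock: 12.2
ee_pos: [0.6342, 0.0285, 0.1618]
eef_rot: [-2.14, -2.298, 0.003]
ft_force: [-0.4, 0.2, -0.8]
opening: 0.001
grasp_force: 0.0
lever_tip [array([141.5,  11.2, 155.3])]
[ 0.08383744 -0.68515075 -0.04939358] (np.float64(108.101509269488), np.float64(11.772793784287233), np.float64(162.98673081578784))
```

View pics/s7c.png

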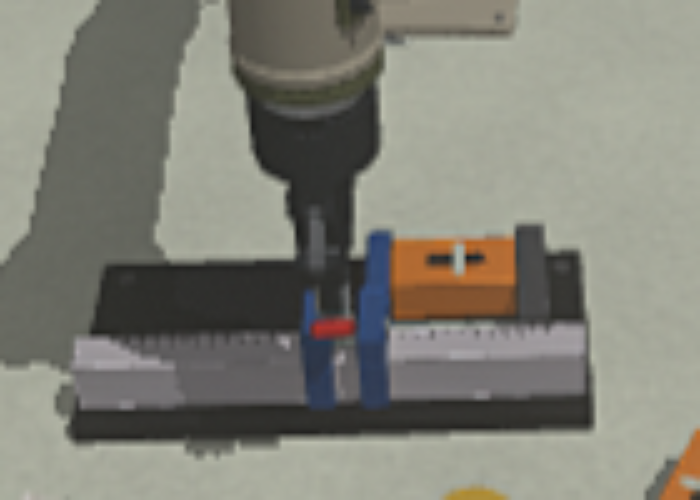

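The lever paddle at (333,328) has swung to about 0.84 rad as planned, and the block hasn't moved.

```bash
python3 -m crank '[[[0,0.24,0.28,0,0,0,0],[0,0.45,0.59,0,0,0,0],[0,0.58,0.86,0,0,0,0],[0,0.7,1.13,0,0,0,0],[0,0.75,1.35,0,0,0,0],[0,0.79,1.57,0,0,0,0],[0,0.82,1.72,0,0,0,0],[0,0.82,1.72,0,0,0,0]]]'; python3 -m crank '[[[0,0.02,0.1,0,0,0,0],[0,0.02,0.15,0,0,0,0]]]'; python3 - <<'E'
from h import *
d=img('scene')
for t in ['lever_tip']: print(t,[np.round(toolin(l[1]),1) for l in loc(d,'scene',t)[:1]])
o=arm.get_obs();print(o['ft_force'],toolin(o['ee_pos']))
E
```

```text
clock: 13.1
ee_pos: [0.6587, 0.0303, 0.1109]
eef_rot: [-2.141, -2.299, 0.001]
ft_force: [0.5, -0.3, 0.2]
opening: -0.005
grasp_force: 0.4
clock: 13.3
ee_pos: [0.659, 0.0302, 0.1069]
eef_rot: [-2.141, -2.299, 0.001]
ft_force: [0.8, -0.7, 6.3]
opening: 0.001
grasp_force: 3.0
lever_tip [array([170. ,   8.8,  80.3])]
[0.38684717 0.04595248 4.76556823] (np.float64(133.2523632449686), np.float64(11.869096662870255), np.float64(106.9741998390359))
```

Push on until the force shows that the lever has reached its limit.

```bash
python3 -m crank '[[[0,0,0.05,0,0,0,0],[0,0,0.1,0,0,0,0]]]'; python3 -m crank '[[[0,0,0.05,0,0,0,0],[0,0,0.1,0,0,0,0]]]'
```

```text
clock: 13.6
ee_pos: [0.6593, 0.0301, 0.106]
eef_rot: [-2.141, -2.298, -0.001]
ft_force: [-11.3, -1.0, 27.6]
opening: -0.004
grasp_force: 14.0
clock: 13.8
ee_pos: [0.6595, 0.0301, 0.1053]
eef_rot: [-2.141, -2.298, -0.003]
ft_force: [-20.2, -1.9, 46.0]
opening: -0.001
grasp_force: 23.5
```

Hard stop reached. I'll retreat and inspect.

```bash
python3 -m crank '[[[0,0,-0.2,0,0,0,0],[0,0,-1.2,0,0,0,0],[0,0,-2.6,0,0,0,0],[0,-1.5,-4,0,0,0,0],[0,-3,-4,0,0,0,0],[0,-4.5,-4,0,0,0,0],[0,-6,-4,0,0,0,0],[0,-6,-4,0,0,0,0],[0,-6,-4,0,0,0,0]]]'; python3 - <<'E'
from h import *
for c in ['top','scene']:
  d=img(c,c+'8.png')
  for t in ['stop_face','lever_tip','amber_center','jar_center','carton_center','green_center']: print(c,t,[(l[0],np.round(toolin(l[1]),1)) for l in loc(d,c,t)[:4]])
cv2.imwrite('pics/s8c.png',cv2.resize(d['pixels'][140:280,130:290,::-1],None,fx=4,fy=4))
E
```

```text
clock: 14.7
ee_pos: [0.4791, 0.018, 0.2215]
eef_rot: [-2.139, -2.299, -0.003]
ft_force: [0.3, 0.8, 0.2]
opening: -0.0
grasp_force: 0.0
top stop_face [(0.83, array([-28.3,  42.4,  39.9]))]
top lever_tip [(0.69, array([167.3,  11.3,  76.4]))]
top amber_center [(0.84, array([ 70. , 444.9,  18.3])), (0.78, array([-28.8,  85.7,  41.1])), (0.74, array([173.7, 253.2,  19.9])), (0.61, array([-110.5,  587.3,   17.5]))]
top jar_center [(0.65, array([236. ,  97.9,  39.4])), (0.49, array([-28. , 130.9,  39.8]))]
top carton_center [(0.57, array([ 216.1, -154.3,   20.9]))]
top green_center [(0.73, array([ -56.6, -344.9,   17.2]))]
scene stop_face [(0.74, array([-30.6,  38.9,  44.9]))]
scene lever_tip [(0.55, array([168. ,   8.7,  81.5])), (0.53, array([57.5, 10.7, 81.8]))]
scene amber_center [(0.91, array([-100.2,  588. ,   24.7])), (0.85, array([ 67.2, 450.3,  17.5])), (0.7, array([-32.6,  86.8,  46.3])), (0.66, array([171.3, 246.8,  21. ]))]
scene jar_center [(0.93, array([234.9, 100.2,  40.3]))]
scene carton_center [(0.67, array([ 212.7, -153.9,   19.2])), (0.61, array([169.1,  12.6,  81.4]))]
scene green_center [(0.7, array([ -54.4, -346.9,   19.2])), (0.52, array([-33.3,  73. ,  20.8]))]
```

View pics/s8c.png

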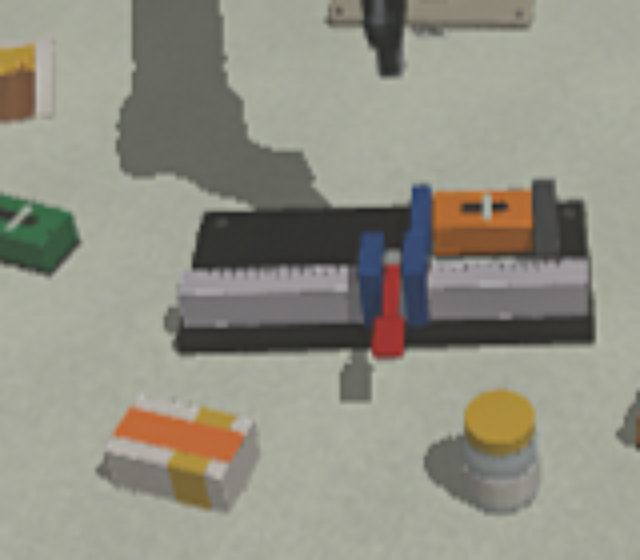

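The lever lies level at (390,310), the block at (485,222) is snug and flat between the stop and the end stop, and the carton, jar and green block haven't moved. Handing in.

```bash
python3 -c "
from bench import arm
print(arm.sign_off())"
```

```text
the job is handed in; nothing more can be done
None
```

The amber block lies flat on the pad, snug between the blue stop and the end stop, and the red lever is fully down. I left the green block, jar and carton alone and handed the job in at about 15 s; no verdict came back.

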